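# Snap the lift crank onto its D-shaped spindle and raise the cutter two turns

## Task

The rebate cutter in the little router table must come up by exactly two turns of its lift screw. Fit the loose crank on the D-shaped spindle that stands out of the table top, flat to flat, and push it straight down until it snaps fully home; then crank exactly two full turns clockwise (seen from above), which lifts the cutter, and let go with the crank still on. Leave the set square and the wood offcut where they lie.

Things in the scene. Friction and masses are not known exactly. Their poses are not given: they have to be found in the camera images.
- crank_hub (a point): Loose dark steel crank, 0.22 kg, standing on its hub; z up. This point: centre of the hub, 20 mm above its underside. The hub is 34 mm long in x, 40 mm high; its two grip flats are 30 mm apart across y, best gripped 22 to 28 mm up, astride the 15 mm wide arm (27 to 37 mm up). +x points along the arm to the red grip, 50 mm out; a 27 mm ball weight is 42 mm out at -x.
- crank_socket (a point): Centre of the mouth of the crank's D bore, in the hub's underside; axes as crank_hub. The bore is 25 mm deep, 19 mm across, its flat on the red grip's side (+x) 5.6 mm from the axis; a white dot on the hub's top marks the same side. Clearance to the spindle 0.6 mm all round.
- crank_grip (a point): Centre of the crank's red upright grip, 18 mm across, 37 mm tall, 58.5 mm above the hub's underside (the grip spans 39 to 75 mm). It turns freely on its own pin, 50 mm from the crank's axis, so its x and y axes mean nothing.
- spindle_seat (a point): Steel lift spindle, upright in the table top near its front right corner. This point: on its axis, on the shoulder that the hub's underside meets when home, 10 mm above the table top. z up; +x is the outward normal of the shaft's flat (white dot before it): the crank fits with its +x along this +x. It turns stiffly (0.07 N m), stays where left; clockwise from above raises the cutter.
- cutter_tip (a point): Top of the brass and steel rebate cutter, 24 mm across, in the red ring of the table top; it starts about 7 mm above the table top and rises 5 mm for each clockwise turn of the spindle.
- router_table: Small bench router table, fixed: aluminium top 220 x 320 mm, 130 mm above the work surface, on plywood legs; origin under its centre on the work surface, front (-x) to the robot. A 41 mm high fence stands on the top; its face is 69 mm behind the spindle's axis.
- corner_square: Set square with a brown stock, 110 x 158 x 16 mm, loose; origin at the centre of its underside.
- offcut_3: Wood offcut, 38 x 90 x 22 mm, loose; origin at the centre of its underside.
- spindle_tip (a point): Top of the spindle's D shaft, on the axis, 24.5 mm above the shoulder; axes as spindle_seat. The shaft is 18 mm across, its flat 5 mm from the axis, the top 4.5 mm tapered. A spring ball in its round side, 13 mm above the shoulder, stops the crank 12 mm short of home; pushed on with 12 to 20 N, it slides down and the ball snaps into a groove in the bore.
Not all that is in view belongs to the job. What is shaped like the part that bears crank_hub but blue or orange is not meant.

How it is judged:
By the outcome, as a careful person would: the job done as asked, in the order asked, and still so for the second after the job is handed in, with the robot touching nothing.
It also fails if it takes over 70 s, if anything falls off the work surface, if the arm or the gripper's body presses on something with over 40 N, if the wrist force passes 120 N, or if a joint passes its speed limit or range.

## Robot

A 6-joint arm with a two-finger parallel gripper is mounted at the origin on the work surface; the furniture and walls round the work are solid. World frame = base frame: x ahead of the robot, y to its left, z up, the work surface at z = 0. Lengths are in m, angles in rad, forces in N, time in s.
With the tool pointing down it reaches from about 0.375 to 0.9 m from the base axis. Payload 3.1 kg.
Tool frame: the origin (TCP) lies on the centre line of the jaws, within the pads' length; the fingertips stand 19 mm ahead of it and the grasp point (between the pads) is the TCP; z points along the fingers, y is the line along which they close (so a half turn about z gives the same grasp; the last joint's range is limited). The gripper opens to 85 mm and grips with 20 to 120 N. Pads are 22 mm wide; open, the fingers measure 114 mm over their backs; the gripper's body (76 mm by 85 mm) begins 54 mm behind the grasp point. The pads swing forward as they close: fully open they stand 13 mm farther back than shut.
Start: joints at [-1.46, 0.527, 1.433, -0, 1.181, -0.178], TCP at [0.178, -0.599, 0.25] pointing down, gripper open.
Joint ranges: [-3.08, 3.08], [-0.75, 2.2], [0.22, 2.44], [-1.43, 4.57], [0, 2.65], [-2.85, 2.85]. Speed limits (rad/s): [2.79, 2.79, 3.14, 3.14, 3.14, 3.14].

## Interface

Orientations are given as a unit quaternion [x, y, z, w].
In Python, from station import manip gives the robot as it stands.
- The arm moves only by the tool servo_tool, never from a script. Its argument "rows" is a list that holds one entry, the list of rows, each a list of 7 numbers: the turn, a rotation vector about the tool's x, y, z in degrees, then the shift along the tool's x, y, z in m, then the gripper command: -1 is shut, 1 is fully open, values between are in proportion. In form: [[[wx, wy, wz, tx, ty, tz, jaw], ...]]. A call has 1 to 8 rows; each row shifts and turns the commanded pose from where the row before left it, along the tool's axes as they then stand; what a row does not reach is not made up. A row lasts 1/12 s, in which the tool goes at most 41.7 mm and 7.16 degrees, less where a joint would pass 70% of its speed; a pose out of reach is approached as far as the arm can. A call is refused whole if a number of a shift passes 0.0417 or a number of a turn 7.16, either way. A call with a gripper value outside its range is refused whole. The fingers move at their own pace and stop on an object; "squeeze" is the grip in N (left out, the last holds). Time passes only in rows, so rows that do not move let the fingers close. It gives the time, the measured TCP pose, the force, the opening and the grip force at its end, in the units of the state.
- manip.sense(): the state, without advancing time (a new reading comes with each control period).
- manip.snapshot(name): name is "side" or "top" or "wrist"; returns the picture (420x560x3 uint8, blue, green, red); there is no depth.
- manip.camera_info(name): a dict with "K" (3x3 intrinsics, pixels), "k1" (the pictures are not rectified: a ray, as slopes to the right and down, at radius r is drawn at 1 + k1 r^2 times it, then the intrinsics apply), "camera_from_world" (4x4, takes a point from world to camera coordinates). Camera axes: x right, y down, z forward; pixel columns grow to the right and rows downward; lengths in m; the calibration is good to about 2 mm. A picture is of the moment at which its call begins: read the wrist's pose just before it. camera_info takes no time and is no camera call; for the wrist camera it gives the pose at the moment of the call.
- manip.sign_off(): hands the job in; it is judged then, once.
The state is a dict: "t": time; "q": joint angles; "qd": joint speeds; "tau": joint torques, N m; "tcp_pos": TCP position; "tool_rot": TCP orientation; "force": force on the tool from outside, world axes, zero at the start; "ft_torque": the same for the moment, N m; "finger_gap": opening from 0.0 (shut) to 1.0 (fully open); "gripper_force": force on a finger pad.
Only numpy, scipy, OpenCV 4.12 (cv2) and the standard library are available. Lean on these libraries where they do the work, as an engineer would, in place of code of your own. Each camera call takes 0.05 s, during which the arm holds its last target. There are 200 camera calls.

## Working session

There is one attempt and no reset: what is moved stays moved. The work goes in short steps, Python scripts to look and compute and a tool call to move; the robot and the scene stay as the last step left them, time stands still between calls to the robot, and variables do not carry over. Pictures are saved under pics/ and viewed, at most 10 in all, crops included, and the job is handed in when it is done.

Besides the shell and the picture viewer there is one more tool, called after "Call:" as name(argument=value, ...), one argument or row to a line, values as JSON. servo_tool: Moves the arm, as the interface text tells. Its arguments: {"type":"object","properties":{"rows":{"type":"array","items":{"type":"array","items":{"type":"array","items":{"type":"number"}}}},"squeeze":{"type":"number"}},"required":["rows"]}

```bash
mkdir -p pics; python3 - <<'E'
from station import manip
import cv2,numpy as np
s=manip.sense();print(s)
for n in ["side","top","wrist"]:
    i=manip.camera_info(n);im=manip.snapshot(n);cv2.imwrite(f"pics/{n}0.png",im)
    print(n,i["K"],i["k1"],np.round(i["camera_from_world"],4).tolist())
a=cv2.imread("pics/side0.png");b=cv2.imread("pics/top0.png")
E
```

```text
{'t': 0.0, 'q': array([-1.46051290e+00,  5.28456461e-01,  1.43393631e+00, -7.24685666e-06,
        1.18141306e+00, -1.78534791e-01]), 'qd': array([ 0.00132466, -0.0010986 , -0.00015863,  0.0002233 ,  0.00101775,
       -0.00011916]), 'tau': array([-1.92228428e-03, -4.42356026e+01, -1.78023040e+01, -1.97425484e-04,
        8.55529506e-03,  3.10487209e-07]), 'tcp_pos': array([ 0.17793988, -0.59840762,  0.24932874]), 'tool_rot': array([ 9.89590308e-01,  1.43908989e-01,  3.44069627e-05, -1.10605612e-03]), 'force': array([-0.04756974,  0.65812084, -0.97095249]), 'ft_torque': array([ 0.05655075, -0.06573665,  0.09192399]), 'gripper_force': 0.0, 'finger_gap': 0.998490482938738}
side [[401.85190488   0.         275.76015009]
 [  0.         401.85190488 212.31647154]
 [  0.           0.           1.        ]] 0.04082777527534772 [[0.9998, 0.0182, 0.0126, -0.4276], [0.0213, -0.6366, -0.7709, -0.0238], [-0.006, 0.771, -0.6368, 1.5434], [0.0, 0.0, 0.0, 1.0]]
top [[527.76352972   0.         279.26568584]
 [  0.         527.76352972 213.54683026]
 [  0.           0.           1.        ]] 0.061433496785002706 [[0.3056, -0.9521, 0.0009, -0.2921], [-0.7437, -0.2393, -0.6243, 0.3653], [0.5946, 0.1902, -0.7812, 1.753], [0.0, 0.0, 0.0, 1.0]]
wrist [[294.87824767   0.         278.83229949]
 [  0.         294.87824767 207.45226442]
 [  0.           0.           1.        ]] -0.04087540623489389 [[0.2839, -0.9588, -0.0026, -0.6223], [-0.9114, -0.2707, 0.3101, -0.0397], [-0.298, -0.0857, -0.9507, 0.3814], [0.0, 0.0, 0.0, 1.0]]
```

View pics/side0.png

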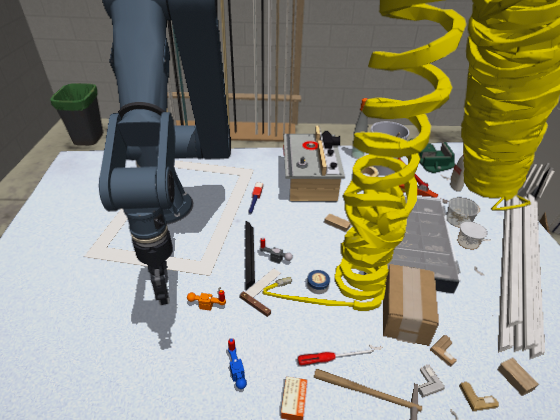

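View pics/top0.png

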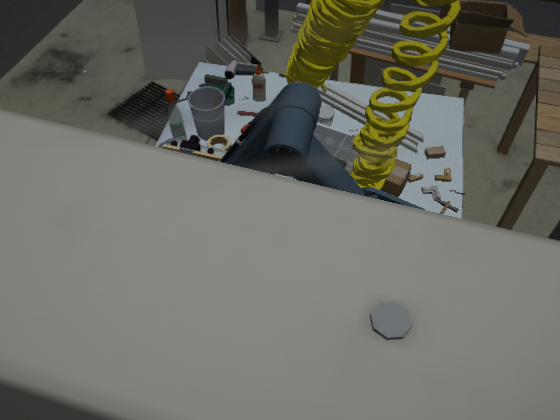

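Side picture: the dark crank is at about (275,252), with its red grip at (263,243). Lookalikes are the orange one at (207,298), the blue one at (237,362), and a red/blue tool at (257,195). The table's spindle is at about (302,160). The top view is mostly blocked by a beam. I choose the dark one and check it in a close crop.

```bash
python3 - <<'E'
import cv2,numpy as np
a=cv2.imread("pics/side0.png")
c=cv2.resize(a[220:320,180:330],(600,400),interpolation=cv2.INTER_CUBIC)
d=cv2.resize(a[120:210,270:360],(400,400),interpolation=cv2.INTER_CUBIC)
cv2.imwrite("pics/crop0.png",cv2.resize(np.hstack([c,d]),(800,320)))
E
```

```text
(no output)
```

View pics/crop0.png

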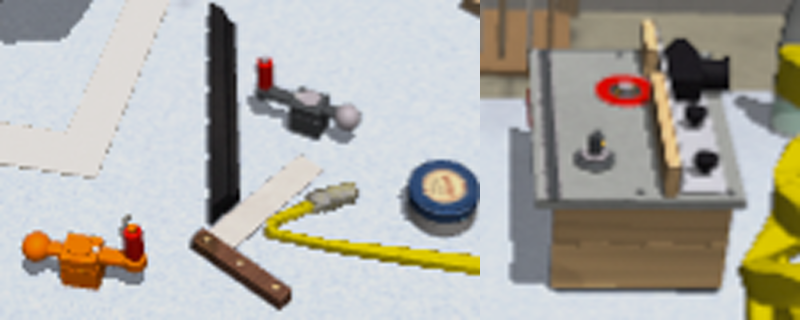

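```bash
cat > h.py <<'E'
import cv2,numpy as np
from scipy.spatial.transform import Rotation as R
from station import manip
def ray(i,uv):
    K=np.array(i["K"]);T=np.array(i["camera_from_world"])
    p=np.array([(uv[0]-K[0,2])/K[0,0],(uv[1]-K[1,2])/K[1,1]]);q=p.copy()
    for _ in range(20): q=p/(1+i["k1"]*(q@q))
    Rm=T[:3,:3];return -Rm.T@T[:3,3],Rm.T@np.r_[q,1]
def onz(i,uv,z):
    c,d=ray(i,uv);return c+d*(z-c[2])/d[2]
def proj(i,P):
    K=np.array(i["K"]);T=np.array(i["camera_from_world"]);p=T[:3,:3]@P+T[:3,3];s=p[:2]/p[2]
    s=s*(1+i["k1"]*(s@s));return K[:2,:2]@s+K[:2,2]
def tri(rays):
    A=0;b=0
    for c,d in rays:
        d=d/np.linalg.norm(d);M=np.eye(3)-np.outer(d,d);A=A+M;b=b+M@c
    return np.linalg.solve(A,b)
E
python3 - <<'E'
from h import *
i=manip.camera_info("side")
for n,uv,z in [("hubtop",(277,252),.04),("ball",(288.4,256.6),.032),("grip",(262.8,243.4),.0585),("spin",(302.9,160.8),.14),("blk bot",(250,288),0),("blk top",(247,222),0),("ring",(310,145),.13),("tfront corner",(288,172),.13)]:
    print(n,onz(i,uv,z).round(3))
s=manip.sense();print(R.from_quat(s["tool_rot"]).as_matrix().round(3))
iw=manip.camera_info("wrist");T=np.array(iw["camera_from_world"]);print(-T[:3,:3].T@T[:3,3])
for P in [(.43,-.37,.04)]:print(proj(iw,np.array(P)))
E
```

```text
hubtop [ 0.436 -0.274  0.04 ]
ball [ 0.473 -0.285  0.032]
grip [ 0.389 -0.254  0.058]
spin [0.528 0.122 0.14 ]
blk bot [ 0.356 -0.392  0.   ]
blk top [ 0.323 -0.082 -0.   ]
ring [0.562 0.259 0.13 ]
tfront corner [0.471 0.058 0.13 ]
[[ 0.959  0.285 -0.   ]
 [ 0.285 -0.959  0.002]
 [ 0.    -0.002 -1.   ]]
[ 0.25419815 -0.57481815  0.3734692 ]
[ 119.22818576 -142.03410881]
```

View pics/wrist0.png

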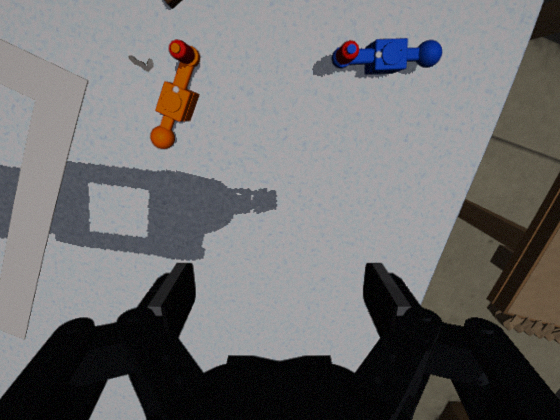

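The wrist view shows the orange crank at (175,100) and the blue at (390,55). Neither is wanted. The target hub is near (0.436,-0.274). I'll rise and move toward it.

Call:
servo_tool(
  rows=[
    [[0,0,0,0.01,-0.003,-0.035,1],[0,0,0,0.028,-0.008,-0.03,1],[0,0,0,0.03,-0.009,-0.025,1],[0,0,0,0.03,-0.012,-0.02,1],[0,0,0,0.03,-0.015,-0.01,1],[0,0,0,0.03,-0.015,0,1],[0,0,0,0.03,-0.015,0,1],[0,0,0,0.02,-0.015,0,1]],
  ],
)

```text
t: 0.82
tcp_pos: [0.353, -0.4498, 0.3703]
tool_rot: [0.989, 0.145, 0.001, -0.0]
force: [0.8, -0.2, -0.4]
finger_gap: 0.997
gripper_force: 0.0
```

```bash
python3 - <<'E'
from h import *
s=manip.sense();print(s["t"],s["tcp_pos"],s["q"])
i=manip.camera_info("wrist")
print(proj(i,np.array([.436,-.274,.04])))
cv2.imwrite("pics/w1.png",manip.snapshot("wrist"))
E
```

```text
0.8167 [ 0.35304894 -0.44984004  0.3703263 ] [-1.10124794e+00  3.38252096e-01  1.40836454e+00  1.07600050e-03
  1.39469042e+00  1.79190971e-01]
[178.77961081  76.11528458]
```

View pics/w1.png

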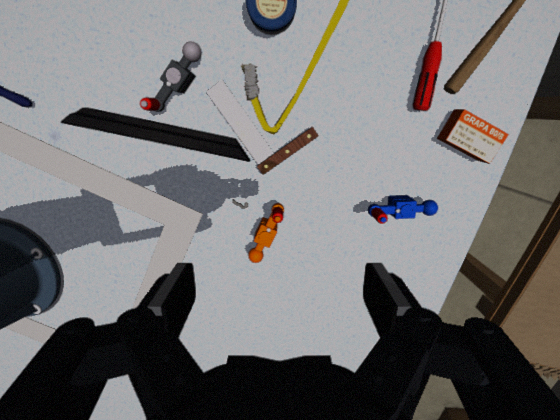

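The wrist view shows the dark crank with its hub at (176,75), red grip top at (150,103) and ball at (191,51). The black rail lies flat from (65,118) to (250,157), the set square at (290,150), the orange crank at (265,235) and the blue at (405,207). The dark one is confirmed as the target.

```bash
python3 - <<'E'
from h import *
i=manip.camera_info("wrist")
h=onz(i,(176,75),.04);b=onz(i,(191,51),.032);g=onz(i,(148,103),.075)
print(h,b,g,np.degrees(np.arctan2(*(g-b)[1::-1])),np.linalg.norm((g-b)[:2]))
for uv in [(65,118),(85,108),(250,157),(248,142)]:print(onz(i,uv,0).round(3))
s=manip.sense();M=R.from_quat(s["tool_rot"]).as_matrix()
print(M.T@(h-s["tcp_pos"]),np.degrees(np.arctan2(M[1,1],M[0,1])))
E
```

```text
[ 0.43802781 -0.26374209  0.04      ] [ 0.4756342  -0.27535681  0.032     ] [ 0.39197398 -0.24583789  0.075     ] 160.5649674587977 0.08871526202826258
[ 0.324 -0.083  0.   ]
[ 0.349 -0.115  0.   ]
[ 0.348 -0.394  0.   ]
[ 0.371 -0.385  0.   ]
[ 0.13107059 -0.14889621  0.33125116] -73.19268828319227
```

Call:
servo_tool(
  rows=[
    [[0,0,0,0.0165,-0.0187,0.008,1],[0,0,0,0.0165,-0.0187,0.01,1],[0,0,0,0.0165,-0.0187,0.012,1],[0,0,0,0.0165,-0.0187,0.014,1],[0,0,0,0.0165,-0.0187,0.016,1],[0,0,0,0.0165,-0.0187,0.016,1],[0,0,0,0.0165,-0.0187,0.016,1],[0,0,0,0.0165,-0.0187,0.016,1]],
  ],
)

```text
t: 1.53
tcp_pos: [0.4352, -0.2696, 0.2614]
tool_rot: [0.99, 0.144, -0.0, -0.0]
force: [-0.4, -1.0, -0.3]
finger_gap: 1.001
gripper_force: 0.0
```

Call:
servo_tool(
  rows=[
    [[0,0,6,0,0,0,0.6],[0,0,6,0,0,0,0.6],[0,0,6,0,0,0,0.6],[0,0,6,0,0,0,0.6],[0,0,6,0,0,0,0.6],[0,0,6,0,0,0,0.6],[0,0,0,0,0,0,0.6],[0,0,0,0,0,0,0.6]],
  ],
)

```text
t: 2.2
tcp_pos: [0.4349, -0.2707, 0.262]
tool_rot: [0.986, -0.168, -0.0, -0.0]
force: [0.6, 0.3, -0.2]
finger_gap: 0.799
gripper_force: 0.0
```

```bash
python3 - <<'E'
from h import *
s=manip.sense();print(s["t"],s["tcp_pos"],s["q"])
i=manip.camera_info("wrist")
im=manip.snapshot("wrist");cv2.imwrite("pics/w2.png",im)
t=manip.snapshot("top");cv2.imwrite("pics/t2.png",t)
sd=manip.snapshot("side");cv2.imwrite("pics/s2.png",sd)
u=proj(i,np.array([.438,-.264,.04]));print(u)
d=cv2.resize(sd[125:185,270:350],(400,300),interpolation=cv2.INTER_CUBIC)
x,y=u.astype(int);x0=max(0,x-90);y0=max(0,y-90)
c=cv2.resize(im[y0:y0+180,x0:x0+180],(400,400),interpolation=cv2.INTER_CUBIC);print(x0,y0)
cv2.imwrite("pics/c2.png",np.hstack([c,np.vstack([d,np.zeros((100,400,3),np.uint8)])]))
E
```

```text
2.2 [ 0.43488544 -0.27073918  0.26203029] [-7.75233371e-01  3.61265820e-01  1.69780571e+00 -3.55535125e-05
  1.08299007e+00  1.13253296e+00]
[273.89992417 179.79761922]
183 89
```

View pics/c2.png

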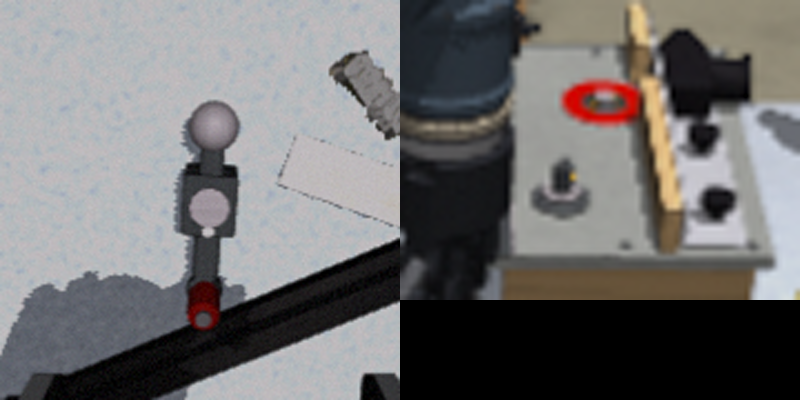

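The crop shows the dark crank: ball at (280,146), hub-top disc at (278,183) with its white dot toward the red grip, and grip top at (275,232). The spindle in the side view is at about (302,160).

```bash
python3 - <<'E'
from h import *
i=manip.camera_info("wrist");im=cv2.imread("pics/w2.png");s=manip.sense()
hsv=cv2.cvtColor(im,cv2.COLOR_BGR2HSV)
def blob(m,p,n):
    k,l,st,c=cv2.connectedComponentsWithStats(m.astype(np.uint8),connectivity=4)
    j=min(range(1,k),key=lambda a:np.hypot(*(c[a]-p))+(1e3 if st[a,4]<15 else 0));print(n,st[j],c[j]);return c[j]
roi=np.zeros(im.shape[:2],bool);roi[163:198,264:292]=1
g=im.min(2)
disc=blob((g>130)&roi,(278,182),"disc")
dark=(g<90)&roi
ys,xs=np.where(dark);print("hub x",xs.min(),xs.max(),"y",ys.min(),ys.max())
red=(im[...,2]>90)&(im[...,1]<60)&(im[...,0]<60)
blob(red,(275,228),"red")
h=onz(i,disc,.04);b=onz(i,(279.8,145.7),.032);gr=onz(i,(274.8,232.1),.0765)
print(h,b,gr)
for a in [(gr-b),(h-b),(gr-h)]:print(np.degrees(np.arctan2(a[1],a[0])),np.hypot(a[0],a[1]))
M=R.from_quat(s["tool_rot"]).as_matrix()
print(M.T@(h-s["tcp_pos"]),np.degrees(np.arctan2(M[1,1],M[0,1])))
E
```

```text
disc [269 174  17  22 232] [276.7887931  182.94827586]
hub x 264 289 y 163 197
red [268 226  12   7  36] [273.72222222 228.13888889]
[ 0.433323  -0.2660079  0.04     ] [ 0.47299025 -0.28380275  0.032     ] [ 0.3882635  -0.24791351  0.0765    ]
157.04306110997948 0.09201445157853491
155.83885454752394 0.04347582619804953
158.12124345442638 0.04855682430552104
[-0.00310019 -0.00394186  0.22214324] -109.3675212851266
```

Call:
servo_tool(
  rows=[
    [[0,0,3.6,-0.0016,-0.0038,0.02,0.6],[0,0,0,0,0,0.033,0.6],[0,0,0,0,0,0.033,0.6],[0,0,0,0,0,0.033,0.6],[0,0,0,0,0,0.033,0.6],[0,0,0,0,0,0.023,0.6],[0,0,0,0,0,0.013,0.6],[0,0,0,0,0,0,0.6]],
  ],
)

```text
t: 3.02
tcp_pos: [0.4334, -0.2654, 0.0714]
tool_rot: [0.98, -0.199, -0.003, -0.002]
force: [-0.8, 0.5, 0.2]
finger_gap: 0.796
gripper_force: 0.0
```

```bash
python3 - <<'E'
from h import *
s=manip.sense();print(s["t"],s["tcp_pos"],s["force"])
i=manip.camera_info("wrist")
im=manip.snapshot("wrist");cv2.imwrite("pics/w3.png",im)
u=proj(i,s["tcp_pos"]);print(u)
cv2.imwrite("pics/c3.png",im[100:420,130:430])
E
```

```text
3.0167 [ 0.43339541 -0.26542212  0.07137128] [-0.82022496  0.50757762  0.22106844]
[281.28425127 283.11574991]
```

View pics/c3.png

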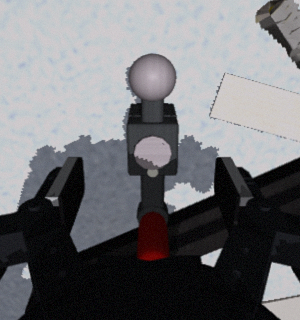

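The close view shows the hub disc at about (283,251), the ball at (282,177), and the jaws astride the hub and clear on both sides.

```bash
python3 - <<'E'
from h import *
s=manip.sense();i=manip.camera_info("wrist")
M=R.from_quat(s["tool_rot"]).as_matrix()
for uv,z in [((283,251),.04),((282.5,177),.032),((282,272),.04)]:
    h=onz(i,uv,z);print(h,M.T@(h-s["tcp_pos"]))
E
```

```text
[ 0.43434256 -0.2674498   0.04      ] [0.00076143 0.00123261 0.03290211]
[ 0.47366621 -0.28377441  0.032     ] [0.0433625  0.00089714 0.04076847]
[ 0.42159972 -0.26143861  0.04      ] [-0.01331719  0.00068061  0.03294709]
```

Call:
servo_tool(
  rows=[
    [[0,0,0,0.001,0.001,0.02,0.6],[0,0,0,0,0,0.016,0.6],[0,0,0,0,0,0.01,0.6],[0,0,0,0,0,0,-1],[0,0,0,0,0,0,-1],[0,0,0,0,0,0,-1],[0,0,0,0,0,0,-1],[0,0,0,0,0,0,-1]],
  ],
  squeeze=90,
)

```text
t: 3.73
tcp_pos: [0.436, -0.2685, 0.0295]
tool_rot: [0.98, -0.2, 0.001, 0.001]
force: [-0.5, -0.5, 5.7]
finger_gap: 0.336
gripper_force: 89.3
```

Call:
servo_tool(
  rows=[
    [[0,0,0,0,0,0,-1],[0,0,0,0,0,0,-1]],
  ],
)

```text
t: 3.9
tcp_pos: [0.436, -0.2685, 0.0296]
tool_rot: [0.98, -0.2, 0.001, 0.001]
force: [0.4, 0.5, 6.8]
finger_gap: 0.341
gripper_force: 89.4
```

Call:
servo_tool(
  rows=[
    [[0,0,0,0,0,-0.01,-1],[0,0,0,0,0,-0.025,-1],[0,0,0,0,0,-0.035,-1],[0,0,0,0,0,-0.035,-1],[0,0,0,0,0,-0.035,-1],[0,0,0,0,0,-0.035,-1],[0,0,0,-0.004,-0.01,-0.035,-1],[0,0,0,-0.008,-0.02,-0.035,-1]],
  ],
)

```text
t: 4.57
tcp_pos: [0.4359, -0.2368, 0.2755]
tool_rot: [0.98, -0.201, 0.001, 0.001]
force: [0.9, 0.1, -2.4]
finger_gap: 0.331
gripper_force: 89.2
```

Call:
servo_tool(
  rows=[
    [[0,0,0,-0.014,-0.032,-0.01,-1],[0,0,0,-0.014,-0.032,-0.005,-1],[0,0,0,-0.014,-0.032,0,-1],[0,0,0,-0.014,-0.032,0,-1],[0,0,0,-0.014,-0.032,0,-1],[0,0,0,-0.014,-0.032,0,-1],[0,0,0,-0.014,-0.032,0,-1],[0,0,0,-0.014,-0.032,0,-1]],
  ],
)

```text
t: 5.23
tcp_pos: [0.4318, 0.0457, 0.2885]
tool_rot: [0.98, -0.2, -0.0, -0.0]
force: [0.1, -1.0, -1.8]
finger_gap: 0.331
gripper_force: 89.3
```

```bash
python3 - <<'E'
from h import *
s=manip.sense();print(s["t"],s["tcp_pos"],s["q"],s["finger_gap"],s["gripper_force"],s["force"])
i=manip.camera_info("wrist")
im=manip.snapshot("wrist");cv2.imwrite("pics/w4.png",im)
print(proj(i,np.array([.528,.122,.14])),proj(i,s["tcp_pos"]))
E
```

```text
5.2333 [0.43180715 0.04565182 0.28851043] [-1.53254602e-01  2.15160700e-01  1.83681209e+00  1.39889476e-04
  1.09026189e+00  1.82010818e+00] 0.3307666774714803 89.34571072168183 [ 0.06363927 -0.95688095 -1.76619726]
[161.36977218 135.57626892] [281.27842128 283.10117389]
```

View pics/w4.png

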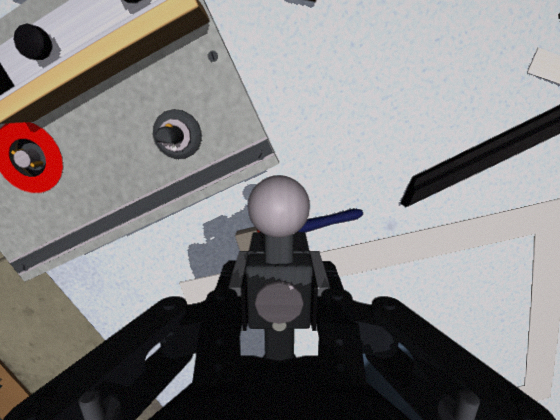

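The wrist view shows the crank held, the spindle collar at (177,133), the red ring at (28,157), and the fence at upper left. I'll turn the tool about -90° (the likely alignment) and look closer at the flat.

Call:
servo_tool(
  rows=[
    [[0,0,-7,-0.006,-0.024,0.012,-1],[0,0,-7,-0.0045,-0.024,0.013,-1],[0,0,-7,0,0,0,-1],[0,0,-7,0,0,0,-1],[0,0,-7,0,0,0,-1],[0,0,-7,0,0,0,-1],[0,0,-7,0,0,0,-1],[0,0,-7,0,0,0,-1]],
  ],
)

```text
t: 5.95
tcp_pos: [0.4384, 0.0925, 0.2633]
tool_rot: [0.958, 0.287, -0.001, -0.0]
force: [-0.5, 0.0, -2.5]
finger_gap: 0.331
gripper_force: 90.0
```

Call:
servo_tool(
  rows=[
    [[0,0,-7,0,0,0,-1],[0,0,-7,0,0,0,-1],[0,0,-7,0,0,0,-1],[0,0,-7,0,0,0,-1],[0,0,-6,0,0,0,-1],[0,0,0,0,0,0,-1],[0,0,0,0,0,0,-1]],
  ],
)

```text
t: 6.53
tcp_pos: [0.4388, 0.0925, 0.2633]
tool_rot: [0.835, 0.55, -0.0, -0.0]
force: [0.7, 0.2, -2.0]
finger_gap: 0.339
gripper_force: 90.0
```

```bash
python3 - <<'E'
from h import *
s=manip.sense();print(s["t"],s["tcp_pos"],s["q"],s["finger_gap"],s["tool_rot"])
i=manip.camera_info("wrist")
im=manip.snapshot("wrist");cv2.imwrite("pics/w5.png",im)
u=proj(i,np.array([.528,.122,.15]));print(u,proj(i,s["tcp_pos"]))
x0=int(u[0])-50;y0=max(0,int(u[1])-50);print(x0,y0)
a=cv2.resize(im[y0:y0+100,x0:x0+100],(500,500),interpolation=cv2.INTER_CUBIC)
b=im[170:420,205:355] # in-hand crank
cv2.imwrite("pics/c5.png",np.hstack([a,cv2.resize(b,(300,500),interpolation=cv2.INTER_CUBIC)]))
E
```

```text
6.5333 [0.43879347 0.09245527 0.26334877] [-4.24886787e-02  2.71544944e-01  1.84052869e+00  4.18743474e-05
  1.03010307e+00  3.62586190e-01] 0.33909263546598734 [ 8.34897380e-01  5.50405559e-01 -2.26255788e-04 -1.85496796e-04]
[369.05298693 136.42876517] [280.63117758 286.53976117]
319 86
```

View pics/c5.png

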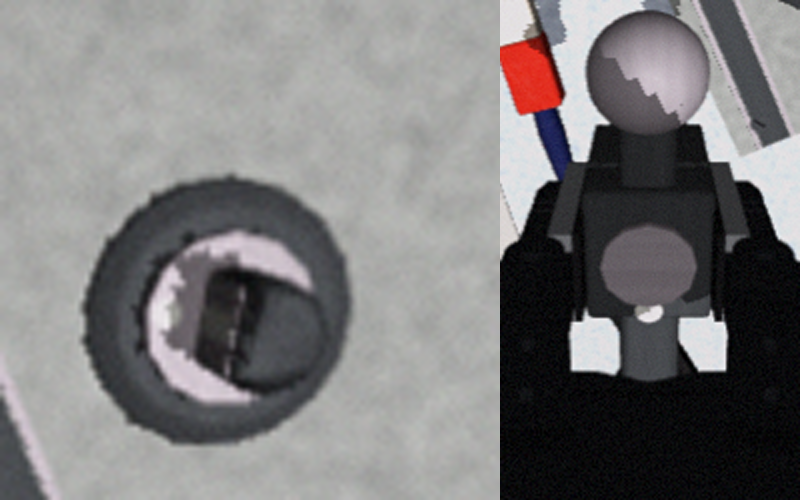

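The crop shows the spindle shoulder centred near (365,149). Its flat faces image-left, with the white dot at (353,147). In hand, the ball is at (279,206), the hub disc at (279,303) and the dot at (280,326), so the crank is aligned with the tool x axis.

```bash
python3 - <<'E'
from h import *
s=manip.sense();i=manip.camera_info("wrist");im=cv2.imread("pics/w5.png")
M=R.from_quat(s["tool_rot"]).as_matrix();p=s["tcp_pos"]
def ang(v):return np.degrees(np.arctan2(v[1],v[0]))
x0,y0=319,86
f=lambda a,b:(x0-.4+a/5,y0-.4+b/5)
# shoulder disc: light pixels, hull, circle on z=.14
sub=im[y0:y0+100,x0:x0+100].astype(int)
yy,xx=np.mgrid[0:100,0:100]
m=((sub[...,2]-sub[...,1])>8)&(sub.min(2)>120)&(np.hypot(xx-46,yy-62)<22)
hull=cv2.convexHull(np.argwhere(m)[:,::-1].astype(np.int32)).reshape(-1,2)
P=np.array([onz(i,h+[x0,y0],.14)[:2] for h in hull]);
def fit(P):
    c=np.linalg.lstsq(np.c_[2*P,np.ones(len(P))],(P**2).sum(1),rcond=None)[0];return c[:2],np.sqrt(c[2]+c[:2]@c[:2])
print("shoulder",len(hull),fit(P))
H=[(145,310),(160,360),(195,397),(230,404),(255,400),(235,231),(200,240),(165,268),(270,238),(300,260)]
c,r=fit(np.array([onz(i,f(*h),.14)[:2] for h in H]));print("shoulder hand",c,r)
C=[(85,310),(350,310),(217,178),(217,443),(120,210),(315,215),(120,400),(310,405)]
for z in (.13,.14):print("collar",z,fit(np.array([onz(i,f(*h),z)[:2] for h in C])))
T=[(285,276),(310,295),(325,330),(318,365),(298,385),(270,393)]
print("tip arc",fit(np.array([onz(i,f(*h),.1645)[:2] for h in T])))
d=onz(i,f(170,305),.14)[:2];print("dot",d,"ang",ang(d-c))
for a,b,z in [((245,272),(232,378),.1645),((210,272),(195,365),.14)]:
    v=onz(i,f(*b),z)-onz(i,f(*a),z);print("flat normal",ang(v)-90)
print("tool x yaw",ang(M[:,0]),"crank x yaw",ang(-M[:,0]))
inv=lambda uv,tz:M.T@(onz(i,uv,p[2]-tz)-p)
print("disc",inv((279,303),-.0104),"ball",inv((279,206),-.0024),"dot",inv((280,326.3),-.0104),"offs",proj(i,p))
# side view spindle check
j=manip.camera_info("side");print(proj(j,np.r_[c,.1645]),proj(j,np.r_[c,.14]))
E
```

```text
shoulder 15 (array([0.52373027, 0.11158173]), np.float64(0.013825888938557986))
shoulder hand [0.52423011 0.11141228] 0.014257639345889058
collar 0.13 (array([0.52438121, 0.11129736]), np.float64(0.023161487082797964))
collar 0.14 (array([0.52227033, 0.11346726]), np.float64(0.02226101960634366))
tip arc (array([0.52295372, 0.11226825]), np.float64(0.00887095410312996))
dot [0.51537631 0.11759781] ang 145.0606949844287
flat normal -205.357285426967
flat normal -208.01415351899462
tool x yaw 66.79398150770238 crank x yaw -113.20601849229763
disc [-0.00190252 -0.00079656 -0.01039946] ball [ 0.04188003 -0.00076055 -0.00240467] dot [-0.01491676 -0.00033541 -0.0103981 ] offs [280.61975674 286.54442532]
[302.34338484 156.69250848] [301.98907722 162.20789749]
```

Call:
servo_tool(
  rows=[
    [[0,0,0,-0.02,0.015,0,-1],[0,0,7,0,0,0,-1],[0,0,7,0,0,0,-1],[0,0,7,0,0,0,-1],[0,0,7,0,0,0,-1],[0,0,7,0,0,0,-1],[0,0,7,0,0,0,-1],[0,0,7,0,0,0,-1]],
  ],
)

```text
t: 7.25
tcp_pos: [0.4451, 0.0682, 0.2632]
tool_rot: [0.988, 0.152, -0.0, -0.0]
force: [-0.1, -0.2, -2.8]
finger_gap: 0.335
gripper_force: 90.2
```

Call:
servo_tool(
  rows=[
    [[0,0,7,0,0,0,-1],[0,0,7,0,0,0.01,-1],[0,0,7,0,0,0.01,-1],[0,0,7,0,0,0.01,-1],[0,0,7,0,0,0.01,-1],[0,0,7,0,0,0,-1],[0,0,4,0,0,0,-1],[0,0,0,0,0,0,-1]],
  ],
)

```text
t: 7.92
tcp_pos: [0.4452, 0.0682, 0.223]
tool_rot: [0.97, -0.244, -0.0, 0.0]
force: [0.5, 0.5, -2.3]
finger_gap: 0.334
gripper_force: 90.2
```

Call:
servo_tool(
  rows=[
    [[0,0,0,0,0,0,-1]],
  ],
)

```text
t: 8.0
tcp_pos: [0.4454, 0.0682, 0.2233]
tool_rot: [0.97, -0.242, -0.0, -0.0]
force: [0.2, -0.3, -2.8]
finger_gap: 0.337
gripper_force: 90.2
```

```bash
python3 - <<'E'
from h import *
s=manip.sense();print(s["t"],s["tcp_pos"],s["q"],s["finger_gap"],s["tool_rot"])
i=manip.camera_info("wrist")
im=manip.snapshot("wrist");cv2.imwrite("pics/w6.png",im)
np.save("T6.npy",np.array(i["camera_from_world"]))
u=proj(i,np.array([.524,.1114,.15]));print(u,proj(i,s["tcp_pos"]))
x0=int(u[0])-40;y0=max(0,int(u[1])-40);print(x0,y0)
a=cv2.resize(im[y0:y0+80,x0:x0+80],(560,560),interpolation=cv2.INTER_CUBIC)
b=im[215:355,250:310] # in-hand crank
cv2.imwrite("pics/c6.png",np.hstack([a,cv2.resize(b,(240,560),interpolation=cv2.INTER_CUBIC)]))
E
```

```text
8.0 [0.44537246 0.06823825 0.22328319] [-9.68976055e-02  3.36792771e-01  1.88523177e+00  2.79661149e-05
  9.19573119e-01  1.96277235e+00] 0.33722638602127447 [ 9.70271724e-01 -2.42018142e-01 -4.11187382e-06 -1.06323525e-05]
[168.85669169 158.41872103] [281.12477849 282.91875427]
128 118
```

View pics/c6.png

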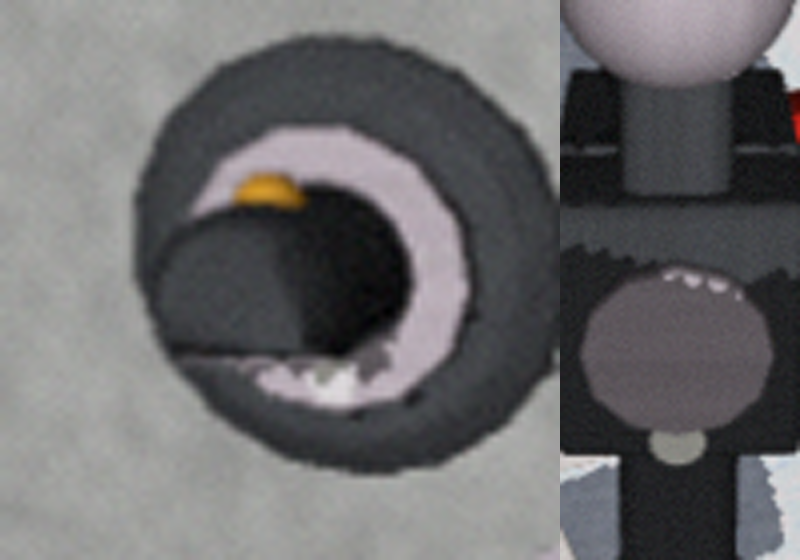

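The picture shows the spindle flat now facing image-down, matching the crank's +x. The shaft's flat edge runs from (152,168) to (170,169), the shoulder centre is about (175,156), the white dot (175.5,172), and the brass spring ball is on the far side. The hub disc in hand is at (279,302), its dot at (279.5,327).

```bash
python3 - <<'E'
from h import *
s=manip.sense();i=manip.camera_info("wrist")
M=R.from_quat(s["tool_rot"]).as_matrix();p=s["tcp_pos"]
f=lambda a,b:(128-.43+a/7,118-.43+b/7)
tl=lambda uv,z:M.T@(onz(i,uv,z)-p)
def fit(P):
    c=np.linalg.lstsq(np.c_[2*P,np.ones(len(P))],(P**2).sum(1),rcond=None)[0];return c[:2],np.sqrt(c[2]+c[:2]@c[:2])
F=lambda L,z:fit(np.array([tl(f(*h),z)[:2] for h in L]))
c,r=F([(330,125),(270,133),(380,140),(430,180),(462,230),(468,280),(450,345),(405,395),(350,410),(290,400),(250,372),(220,170)],.14);print("shoulder",c,r)
print("collar.13",F([(135,240),(150,170),(200,95),(260,50),(330,35),(410,50),(480,95),(530,150),(555,210),(555,360),(500,430),(440,465),(370,473),(300,463),(240,430)],.13))
print("tip arc",F([(155,300),(160,265),(180,235),(215,212),(250,208),(283,225),(298,260)],.1645))
d=tl(f(333,380),.14)[:2];print("dot",d-c,np.degrees(np.arctan2(d[1]-c[1],-(d[0]-c[0]))))
a,b=tl(f(170,353),.1645),tl(f(292,357),.1645);v=b-a;print("flat edge",a,b,np.degrees(np.arctan2(v[0],v[1])))
B=tl(f(270,190),.153)[:2];print("ball",B-c)
tz=lambda uv,t:M.T@(onz(i,uv,p[2]-t)-p)
print("disc",tz((279.3,302.5),-.0104),"dot",tz((279.5,326.8),-.0104))
print("axis world",p+M@np.r_[c,0])
E
```

```text
shoulder [ 0.0492302  -0.07456013] 0.014198792364600418
collar.13 (array([ 0.04846891, -0.07551646]), np.float64(0.022884210777623648))
tip arc (array([ 0.05112326, -0.07449792]), np.float64(0.007007293449824672))
dot [-0.01124024 -0.00080859] -4.114605153722854
flat edge [ 0.04536787 -0.08114645  0.05886294] [ 0.04494639 -0.07006741  0.05886206] -2.1786463617485765
ball [ 0.00932645 -0.00017458]
disc [-0.00366546 -0.00089413 -0.01040051] dot [-0.01725149 -0.00080559 -0.01040263]
axis world [0.52389414 0.11095804 0.22336306]
```

```bash
python3 - <<'E'
from h import *
for n in ("w4","w5","w6"):
    im=cv2.imread(f"pics/{n}.png");g=cv2.GaussianBlur(cv2.cvtColor(im,cv2.COLOR_BGR2GRAY),(3,3),0)
    c=cv2.HoughCircles(g[160:260,220:340],cv2.HOUGH_GRADIENT_ALT,1,30,param1=100,param2=.6,minRadius=24,maxRadius=40)
    print(n,"ball",None if c is None else (c[0]+[220,160,0]))
    # disc: low-saturation mid-grey in dark hub
    m=np.zeros_like(g);m[275:322,258:302]=((g>62)[275:322,258:302])
    k,l,st,ce=cv2.connectedComponentsWithStats(m);j=1+np.argmax(st[1:,4]);print("disc",st[j],ce[j])
s=manip.sense();i=manip.camera_info("wrist");T=np.array(i["camera_from_world"])
M=R.from_quat(s["tool_rot"]).as_matrix();print("cam in tool",M.T@(-T[:3,:3].T@T[:3,3]-s["tcp_pos"]),(T[:3,:3]@M).round(4).tolist())
E
```

```text
w4 ball [[279.         207.          30.01340103]]
disc [ 258  283   44   39 1456] [279.09478022 302.47802198]
w5 ball [[279.         207.          29.17106819]]
disc [ 258  282   44   40 1496] [279.3328877  302.64237968]
w6 ball [[279.         206.          29.87073326]]
disc [ 258  275   44   47 1740] [280.03390805 298.67701149]
cam in tool [ 0.07897726 -0.00091118 -0.12389308] [[-0.0009, 1.0, 0.001], [-0.9504, -0.0006, -0.3111], [-0.3111, -0.0013, 0.9504]]
```

Call:
servo_tool(
  rows=[
    [[0,0,0,0.013,-0.0185,0,-1],[0,0,0,0.013,-0.0185,0,-1],[0,0,1,0.013,-0.0185,0,-1],[0,0,1,0.013,-0.0185,0,-1],[0,0,0,0,0,0.01,-1],[0,0,0,0,0,0.008,-1],[0,0,0,0,0,0,-1],[0,0,0,0,0,0,-1]],
  ],
  squeeze=120,
)

```text
t: 8.72
tcp_pos: [0.5243, 0.1085, 0.2042]
tool_rot: [0.966, -0.259, -0.002, 0.001]
force: [0.3, -0.6, -2.0]
finger_gap: 0.326
gripper_force: 121.0
```

Call:
servo_tool(
  rows=[
    [[0,0,0,0,0,0,-1],[0,0,0,0,0,0,-1]],
  ],
)

```text
t: 8.88
tcp_pos: [0.5258, 0.1085, 0.2055]
tool_rot: [0.966, -0.259, -0.0, 0.0]
force: [-0.3, 0.1, -3.5]
finger_gap: 0.332
gripper_force: 121.0
```

```bash
python3 - <<'E'
from h import *
s=manip.sense();M=R.from_quat(s["tool_rot"]).as_matrix();p=s["tcp_pos"];print(p,s["force"],s["ft_torque"])
h=p+M@np.array([-.003,-.0005,0]);print("hub",h,"err tool",M.T@(np.array([.5239,.1112,h[2]])-h))
E
```

```text
[0.52580444 0.10849132 0.20552808] [-0.30868924  0.05899556 -3.47099141] [-0.03141032 -0.04052409 -0.00694176]
hub [0.52345869 0.11042715 0.20552806] err tool [-5.30738186e-06 -8.89957870e-04 -3.82177842e-08]
```

Call:
servo_tool(
  rows=[
    [[0,0,0,0,-0.0005,0.004,-1],[0,0,0,0,0,0.004,-1],[0,0,0,0,0,0.003,-1],[0,0,0,0,0,0.003,-1],[0,0,0,0,0,0,-1]],
  ],
)

```text
t: 9.3
tcp_pos: [0.5259, 0.1092, 0.1904]
tool_rot: [0.966, -0.259, -0.001, 0.0]
force: [-1.0, 1.0, -2.3]
finger_gap: 0.331
gripper_force: 121.0
```

Call:
servo_tool(
  rows=[
    [[0,0,0,0,0,0.002,-1],[0,0,0,0,0,0.002,-1],[0,0,0,0,0,0.002,-1],[0,0,0,0,0,0,-1]],
  ],
)

```text
t: 9.63
tcp_pos: [0.5259, 0.1093, 0.1847]
tool_rot: [0.966, -0.259, -0.001, 0.0]
force: [-0.3, 1.2, -3.6]
finger_gap: 0.332
gripper_force: 121.0
```

Call:
servo_tool(
  rows=[
    [[0,0,0,0,0,0.002,-1],[0,0,0,0,0,0.002,-1],[0,0,0,0,0,0.002,-1],[0,0,0,0,0,0,-1]],
  ],
)

```text
t: 9.97
tcp_pos: [0.526, 0.1094, 0.1794]
tool_rot: [0.966, -0.259, -0.001, 0.0]
force: [-3.3, 1.9, 2.5]
finger_gap: 0.331
gripper_force: 121.8
```

```bash
python3 -c "
from h import *
s=manip.sense();print(s['tcp_pos'],s['force'],s['ft_torque'])"
```

```text
[0.52598044 0.1093538  0.17942961] [-3.31074986  1.91029168  2.46189373] [0.15220226 0.67587783 0.02786567]
```

Call:
servo_tool(
  rows=[
    [[0,0,0,0,0,0.002,-1],[0,0,0,0,0,0.002,-1],[0,0,0,0,0,0.002,-1],[0,0,0,0,0,0,-1]],
  ],
)

```text
t: 10.3
tcp_pos: [0.5259, 0.1093, 0.173]
tool_rot: [0.966, -0.259, -0.001, 0.0]
force: [-4.0, 1.4, -0.7]
finger_gap: 0.332
gripper_force: 121.5
```

Call:
servo_tool(
  rows=[
    [[0,0,0,0,0,0.002,-1],[0,0,0,0,0,0.002,-1],[0,0,0,0,0,0,-1],[0,0,0,0,0,0,-1]],
  ],
)

```text
t: 10.63
tcp_pos: [0.5259, 0.1094, 0.1696]
tool_rot: [0.966, -0.259, -0.001, 0.0]
force: [-5.2, 1.5, 6.2]
finger_gap: 0.33
gripper_force: 122.2
```

Call:
servo_tool(
  rows=[
    [[0,0,0,0,0,0.002,-1],[0,0,0,0,0,0.001,-1],[0,0,0,0,0,0,-1],[0,0,0,0,0,0,-1]],
  ],
)

```text
t: 10.97
tcp_pos: [0.526, 0.1094, 0.1694]
tool_rot: [0.966, -0.259, 0.0, 0.0]
force: [-10.1, 1.2, 24.0]
finger_gap: 0.332
gripper_force: 124.9
```

Call:
servo_tool(
  rows=[
    [[0,0,0,0,0,0.0015,-1],[0,0,0,0,0,0,-1],[0,0,0,0,0,-0.003,-1],[0,0,0,0,0,-0.0025,-1],[0,0,0,0,0,0,-1]],
  ],
)

```text
t: 11.38
tcp_pos: [0.5259, 0.1094, 0.1701]
tool_rot: [0.966, -0.259, -0.001, 0.0]
force: [-5.2, 0.6, 1.8]
finger_gap: 0.333
gripper_force: 121.1
```

```bash
python3 - <<'E'
from h import *
s=manip.sense();print(s['t'],s['tcp_pos'],s['force'],s['q'])
i=manip.camera_info("wrist");im=manip.snapshot("wrist");sd=manip.snapshot("side")
cv2.imwrite("pics/w7.png",im);cv2.imwrite("pics/s7.png",sd)
red=lambda im:((im[...,2]>90)&(im[...,1]<60)&(im[...,0]<60)).astype(np.uint8)
k,l,st,c=cv2.connectedComponentsWithStats(red(sd)[120:200,260:360])
print([(st[j].tolist(),(c[j]+[260,120]).round(1)) for j in range(1,k) if st[j,4]>8])
j=manip.camera_info("side");M=R.from_quat(s["tool_rot"]).as_matrix()
ax=np.array([.5239,.1112]);g=ax-.05*M[:2,0]
print("grip pred",g,"home:",proj(j,np.r_[g,.1985]),"12 short:",proj(j,np.r_[g,.2105]))
E
```

```text
11.3833 [0.52588338 0.10938981 0.17014487] [-5.17956139  0.61903665  1.82759389] [-3.21367907e-03  5.23396651e-01  1.73006073e+00  3.67539928e-04
  8.89235665e-01  2.09190535e+00]
[([49, 22, 10, 8, 34], array([314.6, 145.6])), ([0, 68, 2, 6, 9], array([260.3, 190.3]))]
grip pred [0.48062267 0.13624136] home: [291.07509701 145.2236113 ] 12 short: [291.19412965 142.41504186]
```

Call:
servo_tool(
  rows=[
    [[0,0,0,0,0,0,0.2],[0,0,0,0,0,0,0.2],[0,0,0,0,0,0,0.2],[0,0,0,0,0,0,0.2],[0,0,0,0,0,-0.01,0.2],[0,0,0,0,0,-0.03,0.2],[0,0,0,0,0,-0.03,0.2],[0,0,0,0,0,-0.03,0.2]],
  ],
)

```text
t: 12.15
tcp_pos: [0.5267, 0.1091, 0.2719]
tool_rot: [0.966, -0.259, 0.0, 0.0]
force: [0.6, 0.2, 0.6]
finger_gap: 0.599
gripper_force: 0.0
```

Call:
servo_tool(
  rows=[
    [[0,0,0,0,0,0,0.2],[0,0,0,0,0,0,0.2]],
  ],
)

```text
t: 12.32
tcp_pos: [0.5282, 0.1092, 0.2731]
tool_rot: [0.966, -0.259, 0.003, -0.001]
force: [0.1, 0.4, -0.6]
finger_gap: 0.6
gripper_force: 0.0
```

```bash
python3 - <<'E'
from h import *
s=manip.sense();p=s["tcp_pos"];M=R.from_quat(s["tool_rot"]).as_matrix();print(s['t'],p,s['force'],s["finger_gap"])
i=manip.camera_info("wrist");im=manip.snapshot("wrist");sd=manip.snapshot("side")
cv2.imwrite("pics/w8.png",im);cv2.imwrite("pics/s8.png",sd)
tl=lambda uv,z:M.T@(onz(i,uv,z)-p)
g=cv2.GaussianBlur(cv2.cvtColor(im,cv2.COLOR_BGR2GRAY),(3,3),0)
a=np.r_[.5237,.1112]
for z,o in [(.172,.042),(.18,0),(.18,-.0135),(.2145,-.05)]: print(o,proj(i,np.r_[a+o*M[:2,0],z]))
c=cv2.HoughCircles(g,cv2.HOUGH_GRADIENT_ALT,1,30,param1=100,param2=.6,minRadius=12,maxRadius=35);print(c)
red=lambda im:((im[...,2]>80)&(im[...,1]<50)&(im[...,0]<50)).astype(np.uint8)
for n,I in (("w",im),("s",sd)):
    k,l,st,c=cv2.connectedComponentsWithStats(red(I))
    print(n,[(st[j].tolist(),c[j].round(1).tolist()) for j in range(1,k) if st[j,4]>8])
E
```

```text
12.3167 [0.52820132 0.10915254 0.27310498] [ 0.05931926  0.35629055 -0.58789725] 0.5995860704853744
0.042 [281.36455161 168.93747531]
0 [281.31624156 223.59863119]
-0.0135 [281.28817028 239.32515937]
-0.05 [281.3690916  304.27790409]
[[[142.       138.        18.597498]
  [ 78.        35.        22.41872 ]
  [269.       296.        27.213009]
  [280.       168.        16.412718]
  [280.       225.        18.196165]
  [236.        71.        19.482021]
  [131.       241.        17.155539]
  [ 78.        35.        32.21181 ]
  [ 14.       229.        14.861485]
  [331.       286.        16.628426]]]
w [([98, 210, 70, 64, 2343], [133.2, 242.7]), ([354, 257, 19, 23, 224], [364.6, 267.7]), ([270, 293, 22, 17, 184], [280.7, 299.9])]
s [([360, 101, 5, 10, 23], [362.0, 105.3]), ([289, 142, 5, 8, 20], [291.5, 144.5]), ([303, 142, 16, 7, 63], [310.4, 145.2]), ([415, 174, 13, 13, 47], [419.8, 180.6]), ([400, 185, 5, 3, 10], [401.9, 186.2]), ([255, 188, 7, 6, 25], [258.1, 190.0]), ([418, 189, 17, 8, 60], [424.1, 193.0]), ([219, 291, 6, 11, 52], [221.2, 296.2]), ([210, 302, 3, 8, 12], [210.7, 304.9]), ([228, 340, 7, 10, 54], [231.3, 344.7]), ([298, 352, 37, 14, 309], [315.4, 357.9]), ([281, 413, 22, 7, 92], [291.3, 416.7])]
```

Call:
servo_tool(
  rows=[
    [[0,0,0,-0.028,0,0,0.2],[0,0,0,-0.027,0.0005,0,0.2],[0,0,0,0,0,0.02,0.2],[0,0,0,0,0,0.025,0.2],[0,0,0,0,0,0.015,0.2],[0,0,0,0,0,0.007,0.2],[0,0,0,0,0,0,0.2],[0,0,0,0,0,0,0.2]],
  ],
)

```text
t: 13.08
tcp_pos: [0.4785, 0.1362, 0.2026]
tool_rot: [0.966, -0.259, -0.001, 0.0]
force: [0.2, 0.8, 0.6]
finger_gap: 0.599
gripper_force: 0.0
```

```bash
python3 - <<'E'
from h import *
s=manip.sense();p=s["tcp_pos"];M=R.from_quat(s["tool_rot"]).as_matrix();print(s['t'],p,s['force'])
a=np.r_[.5237,.1112];d=p[:2]-a;print(np.hypot(*d),np.degrees(np.arctan2(d[1],d[0])))
i=manip.camera_info("wrist");im=manip.snapshot("wrist");cv2.imwrite("pics/w9.png",im)
g=cv2.cvtColor(im,cv2.COLOR_BGR2GRAY)
print(proj(i,np.r_[a-.05*M[:2,0],.2145]))
red=((im[...,2]>80)&(im[...,1]<50)&(im[...,0]<50)).astype(np.uint8)
k,l,st,c=cv2.connectedComponentsWithStats(red)
print([(st[j].tolist(),c[j].round(1).tolist()) for j in range(1,k) if st[j,4]>50])
E
```

```text
13.0833 [0.47849721 0.13621683 0.20263989] [0.19956634 0.7991077  0.63749698]
0.0516636579263108 151.03830224476198
[279.03712935 294.37986879]
[([23, 162, 98, 93, 4984], [71.6, 207.8]), ([348, 240, 46, 36, 775], [372.2, 255.9]), ([260, 248, 37, 57, 1002], [279.4, 277.7])]
```

Call:
servo_tool(
  rows=[
    [[0,0,0,0.001,0,-0.003,0.2],[0,0,0,0,0,0,-1],[0,0,0,0,0,0,-1],[0,0,0,0,0,0,-1],[0,0,0,0,0,0,-1],[0,0,0,0,0,0,-1],[0,0,0,0,0,0,-1]],
  ],
  squeeze=40,
)

```text
t: 13.72
tcp_pos: [0.4796, 0.1359, 0.2067]
tool_rot: [0.966, -0.259, 0.0, -0.0]
force: [-0.7, 1.1, 5.6]
finger_gap: 0.19
gripper_force: 39.3
```

```bash
cat > plan.py <<'E'
from h import *
# next steps about the axis, tool frame: python3 plan.py total_turned_deg n step
import sys
s=manip.sense();p=s["tcp_pos"];M=R.from_quat(s["tool_rot"]).as_matrix()
a=np.r_[.5237,.1112];d=p[:2]-a
print(s['t'],p.round(4),s['force'].round(1),s['ft_torque'].round(2),"r",np.hypot(*d).round(4),"ang",np.degrees(np.arctan2(d[1],d[0])).round(2),"gap",s["finger_gap"],"yaw",np.degrees(np.arctan2(M[1,0],M[0,0])).round(2),s["q"][5].round(2))
E
python3 plan.py; python3 - <<'E'
import numpy as np
# circle in tool frame, yaw -30, r .05, start 151 deg, 15 deg steps clockwise
y=np.radians(-30.);
th=np.radians(151-15*np.arange(25));w=.05*np.c_[np.cos(th),np.sin(th)]
d=np.diff(w,axis=0);t=np.c_[d[:,0]*np.cos(y)+d[:,1]*np.sin(y),d[:,0]*np.sin(y)-d[:,1]*np.cos(y)]
print(t.round(4).tolist())
E
```

```text
13.7167 [0.4796 0.1359 0.2067] [-0.7  1.1  5.6] [-0.    0.14 -0.01] r 0.0506 ang 150.72 gap 0.1896946192948084 yaw -30.05 2.15
[[0.0015, -0.013], [0.0048, -0.0121], [0.0078, -0.0105], [0.0102, -0.0081], [0.012, -0.0052], [0.0129, -0.0019], [0.013, 0.0015], [0.0121, 0.0048], [0.0105, 0.0078], [0.0081, 0.0102], [0.0052, 0.012], [0.0019, 0.0129], [-0.0015, 0.013], [-0.0048, 0.0121], [-0.0078, 0.0105], [-0.0102, 0.0081], [-0.012, 0.0052], [-0.0129, 0.0019], [-0.013, -0.0015], [-0.0121, -0.0048], [-0.0105, -0.0078], [-0.0081, -0.0102], [-0.0052, -0.012], [-0.0019, -0.0129]]
```

Call:
servo_tool(
  rows=[
    [[0,0,0,0.0015,-0.013,0,-1],[0,0,0,0.0048,-0.0121,0,-1],[0,0,0,0.0078,-0.0105,0,-1],[0,0,0,0.0102,-0.0081,0,-1],[0,0,0,0.012,-0.0052,0,-1],[0,0,0,0.0129,-0.0019,0,-1]],
  ],
)

```text
t: 14.22
tcp_pos: [0.5475, 0.1556, 0.2065]
tool_rot: [0.966, -0.258, -0.001, 0.001]
force: [-2.9, -2.0, 5.0]
finger_gap: 0.187
gripper_force: 39.6
```

```bash
python3 plan.py
```

```text
14.2167 [0.5475 0.1556 0.2065] [-2.9 -2.   5. ] [-0.53  0.7   0.05] r 0.0504 ang 61.77 gap 0.18675788693057266 yaw -29.96 2.18
```

Tracking well: it turned 89° with the radius holding at 50.4 mm. I'll continue.

Call:
servo_tool(
  rows=[
    [[0,0,0,0.013,0.0015,0,-1],[0,0,0,0.0121,0.0048,0,-1],[0,0,0,0.0105,0.0078,0,-1],[0,0,0,0.0081,0.0102,0,-1],[0,0,0,0.0052,0.012,0,-1],[0,0,0,0.0019,0.0129,0,-1]],
  ],
)

```text
t: 14.72
tcp_pos: [0.5679, 0.0867, 0.2065]
tool_rot: [0.966, -0.259, 0.001, -0.001]
force: [0.4, 3.0, 4.1]
finger_gap: 0.189
gripper_force: 39.3
```

Call:
servo_tool(
  rows=[
    [[0,0,0,-0.0015,0.013,0,-1],[0,0,0,-0.0048,0.0121,0,-1],[0,0,0,-0.0078,0.0105,0,-1],[0,0,0,-0.0102,0.0081,0,-1],[0,0,0,-0.012,0.0052,0,-1],[0,0,0,-0.0129,0.0019,0,-1]],
  ],
)

```text
t: 15.22
tcp_pos: [0.4988, 0.0657, 0.2068]
tool_rot: [0.966, -0.26, 0.002, 0.001]
force: [2.6, -0.9, 3.8]
finger_gap: 0.19
gripper_force: 39.3
```

Call:
servo_tool(
  rows=[
    [[0,0,0,-0.013,-0.0015,0,-1],[0,0,0,-0.0121,-0.0048,0,-1],[0,0,0,-0.0105,-0.0078,0,-1],[0,0,0,-0.0081,-0.0102,0,-1],[0,0,0,-0.0052,-0.012,0,-1],[0,0,0,-0.0019,-0.0129,0,-1]],
  ],
)

```text
t: 15.72
tcp_pos: [0.4779, 0.1355, 0.2065]
tool_rot: [0.966, -0.259, -0.0, 0.001]
force: [0.8, -2.9, 4.5]
finger_gap: 0.194
gripper_force: 39.4
```

```bash
python3 plan.py
```

```text
15.7167 [0.4779 0.1355 0.2065] [ 0.8 -2.9  4.5] [-0.55 -0.14 -0.03] r 0.0519 ang 152.07 gap 0.19370307600388065 yaw -30.01 2.15
```

One turn is done. Now the second.

Call:
servo_tool(
  rows=[
    [[0,0,0,0.0015,-0.013,0,-1],[0,0,0,0.0048,-0.0121,0,-1],[0,0,0,0.0078,-0.0105,0,-1],[0,0,0,0.0102,-0.0081,0,-1],[0,0,0,0.012,-0.0052,0,-1],[0,0,0,0.0129,-0.0019,0,-1]],
  ],
)

```text
t: 16.22
tcp_pos: [0.5469, 0.1558, 0.2065]
tool_rot: [0.966, -0.259, -0.001, 0.0]
force: [-2.3, -0.0, 5.8]
finger_gap: 0.185
gripper_force: 39.8
```

Call:
servo_tool(
  rows=[
    [[0,0,0,0.013,0.0015,0,-1],[0,0,0,0.0121,0.0048,0,-1],[0,0,0,0.0105,0.0078,0,-1],[0,0,0,0.0081,0.0102,0,-1],[0,0,0,0.0052,0.012,0,-1],[0,0,0,0.0019,0.0129,0,-1]],
  ],
)

```text
t: 16.72
tcp_pos: [0.568, 0.0869, 0.2066]
tool_rot: [0.966, -0.259, 0.001, -0.001]
force: [1.4, 0.6, 3.9]
finger_gap: 0.189
gripper_force: 39.4
```

Call:
servo_tool(
  rows=[
    [[0,0,0,-0.0015,0.013,0,-1],[0,0,0,-0.0048,0.0121,0,-1],[0,0,0,-0.0078,0.0105,0,-1],[0,0,0,-0.0102,0.0081,0,-1],[0,0,0,-0.012,0.0052,0,-1],[0,0,0,-0.0129,0.0019,0,-1]],
  ],
)

```text
t: 17.22
tcp_pos: [0.499, 0.0658, 0.2068]
tool_rot: [0.966, -0.259, 0.002, 0.001]
force: [0.6, -2.4, 5.3]
finger_gap: 0.186
gripper_force: 39.5
```

Call:
servo_tool(
  rows=[
    [[0,0,0,-0.013,-0.0015,0,-1],[0,0,0,-0.0121,-0.0048,0,-1],[0,0,0,-0.0105,-0.0078,0,-1],[0,0,0,-0.0081,-0.0102,0,-1],[0,0,0,-0.0052,-0.012,0,-1],[0,0,0,-0.0019,-0.0129,0,-1],[0,0,0,0,0,0,-1],[0,0,0,0,0,0,-1]],
  ],
)

```text
t: 17.88
tcp_pos: [0.4787, 0.1366, 0.2064]
tool_rot: [0.966, -0.259, -0.0, -0.0]
force: [-1.4, 2.2, 7.3]
finger_gap: 0.187
gripper_force: 39.8
```

```bash
python3 plan.py
```

```text
17.8833 [0.4787 0.1366 0.2064] [-1.4  2.2  7.3] [ 0.23  0.08 -0.04] r 0.0517 ang 150.61 gap 0.18680936777086787 yaw -29.99 2.15
```

Call:
servo_tool(
  rows=[
    [[0,0,0,0,0,0,0.1],[0,0,0,0,0,0,0.1],[0,0,0,0,0,0,0.1],[0,0,0,0,0,0,0.1],[0,0,0,0,0,-0.02,0.1],[0,0,0,0,0,-0.035,0.1],[0,0,0,0,0,-0.04,0.1],[0,0,0,0,0,-0.02,0.1]],
  ],
)

```text
t: 18.55
tcp_pos: [0.4809, 0.1357, 0.3248]
tool_rot: [0.966, -0.259, 0.002, -0.001]
force: [0.2, -0.3, 0.5]
finger_gap: 0.551
gripper_force: 0.0
```

Call:
servo_tool(
  rows=[
    [[0,0,0,0,0,0,0.1],[0,0,0,0,0,0,0.1]],
  ],
)

```text
t: 18.72
tcp_pos: [0.4798, 0.1357, 0.322]
tool_rot: [0.966, -0.259, 0.001, -0.0]
force: [-0.7, -0.4, -0.6]
finger_gap: 0.551
gripper_force: 0.0
```

```bash
python3 - <<'E'
from h import *
s=manip.sense();p=s["tcp_pos"];M=R.from_quat(s["tool_rot"]).as_matrix();print(s['t'],p,s['force'],s["finger_gap"])
i=manip.camera_info("wrist");im=manip.snapshot("wrist");sd=manip.snapshot("side")
cv2.imwrite("pics/w10.png",im);cv2.imwrite("pics/s10.png",sd)
g=cv2.GaussianBlur(cv2.cvtColor(im,cv2.COLOR_BGR2GRAY),(3,3),0)
a=np.r_[.5237,.1112]
for z,o in [(.172,.042),(.18,0),(.2145,-.05)]:
    for q in (150,): 
        e=np.r_[np.cos(np.radians(q)),np.sin(np.radians(q))];print(o,proj(i,np.r_[a-o*e,z]))
c=cv2.HoughCircles(g,cv2.HOUGH_GRADIENT_ALT,1,30,param1=100,param2=.6,minRadius=10,maxRadius=30);print(c)
red=lambda im:((im[...,2]>80)&(im[...,1]<50)&(im[...,0]<50)).astype(np.uint8)
for n,I in (("w",im),("s",sd[120:200,280:330])):
    k,l,st,c=cv2.connectedComponentsWithStats(red(I))
    print(n,[(st[j].tolist(),c[j].round(1).tolist()) for j in range(1,k) if st[j,4]>8])
E
```

```text
18.7167 [0.47976988 0.13569065 0.32202048] [-0.67733424 -0.40809228 -0.63843408] 0.5514610078495145
0.042 [279.34670836  95.83743552]
0 [279.41553422 145.36041161]
-0.05 [279.48953525 211.05074354]
[[[278.        146.         18.521263 ]
  [154.         72.         16.736359 ]
  [279.         94.         14.108815 ]
  [145.        178.         15.27505  ]
  [ 63.         93.         22.435768 ]
  [ 40.        162.         14.9099865]
  [240.         15.         15.334966 ]
  [ 12.         76.         16.558683 ]]]
w [([113, 145, 64, 63, 2253], [144.1, 175.8]), ([269, 196, 20, 24, 222], [279.1, 207.5]), ([332, 210, 34, 28, 538], [348.9, 223.2])]
s [([9, 22, 4, 9, 27], [10.9, 25.7]), ([23, 22, 15, 7, 64], [30.3, 25.5])]
```

```bash
python3 -c "
from station import manip
print(manip.sign_off())"
```

```text
the job is handed in; nothing more can be done
None
```

The crank is on the spindle, pushed down to a hard stop at the home height, turned two full turns clockwise (back to within about 0.1° of its start angle) and released; I handed the job in at about 19 s, without measuring the cutter's rise itself.

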